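# Build the sieve stack on the shaker

## Task

Build the sieve stack on the bench shaker for the resin beads: seat the black receiver pan in the shaker's head, then on it the fine blue sieve, the medium green sieve and the coarse yellow sieve, one after another in that order, and close the stack with the white lid. Seat each part fully and level and let go of it before fetching the next, lowering it into place rather than dropping it. Leave the spare red sieve, the wash bottle and the logbook where they are.

Things in the scene. Friction and masses are not known exactly. Their poses are not given: they have to be found in the camera images.
- shaker_head (a point): Centre of the top rim of the shaker's head, 86 mm above the bench: an aluminium cup ring, 62 mm outside, 53 mm inside diameter, 14 mm deep, that takes the receiver's foot; a seated receiver has its origin 10 mm below this point. The shaker (white housing 168 x 132 x 64 mm, fixed, the head 22 mm behind its middle) stands left or right. z up
- receiver: Black receiver pan, bottom of the stack: conical foot 10 mm high (44 mm across at the bottom, 50 mm at the top), above it the round wall, 60 mm outside and 53 mm inside diameter, from 10 to 46 mm height, open at the top, with a closed floor. 80 g; origin at the centre of its underside, z up. Grip the outside of the wall. The sieve on it rests with its origin 36 mm above the receiver's
- sieve_fine: Fine sieve, blue frame, closest mesh: conical foot 10 mm high (44 mm across at the bottom, 50 mm at the top), above it the round frame, 60 mm outside, 53 mm inside diameter, from 10 to 38 mm height, open at the top, mesh at 12.5 mm. 60 g; origin at the centre of its underside, z up. Grip the frame's outside. The next part's foot drops into the rim and rests with its origin 28 mm above this one's
- sieve_medium: Medium sieve, green frame, middle mesh: same shape, size and mass as the blue sieve, origin at the centre of its underside; the part on it rests 28 mm above its origin
- sieve_coarse: Coarse sieve, yellow frame, wide mesh: same shape, size and mass as the blue sieve, origin at the centre of its underside; the part on it (the lid) rests 28 mm above its origin
- lid: White lid: the same conical foot (10 mm high), above it a flange 60 mm across from 10 to 16 mm height, and in its middle an upright round knob 24 mm across from 16 to 42 mm height, to be gripped. 50 g; origin at the centre of its underside, z up
- sieve_spare: Spare sieve, red frame, widest mesh, not wanted in this stack: same shape and size as the blue sieve; origin at the centre of its underside. Stays where it is, among the other parts
- wash_bottle: White wash bottle with red cap and bent red spout, loose, to be left alone: 72 mm across, 200 mm high, origin at the centre of its underside; stands beyond the work
- logbook: Dark red logbook, 142 x 205 x 20 mm, lying flat, loose, to be left alone: origin at the centre of its underside; lies beyond the work
There are look-alikes about, which are no part of the job. There is more than one size of the sieve_fine; the job needs the smallest.

How it is judged:
On the way, in this order (a step that is already met when the one before it is completed fails the run):
1. the receiver is seated in the shaker head and released (horizontal distance between receiver and shaker_head below 0.005 m and z of receiver in the frame of shaker_head between -0.013 and -0.007 m and angle between receiver's own z axis and vertical below 0.07 rad and contact force between the fingers and receiver below 0.1 N), for 0.2 s.
2. the fine sieve is seated on the receiver and released (horizontal distance between sieve_fine and receiver below 0.005 m and z of sieve_fine in the frame of receiver between 0.033 and 0.039 m and angle between sieve_fine's own z axis and vertical below 0.07 rad and contact force between the fingers and sieve_fine below 0.1 N), for 0.2 s.
3. the medium sieve is seated on the fine sieve and released (horizontal distance between sieve_medium and sieve_fine below 0.005 m and z of sieve_medium in the frame of sieve_fine between 0.025 and 0.031 m and angle between sieve_medium's own z axis and vertical below 0.07 rad and contact force between the fingers and sieve_medium below 0.1 N), for 0.2 s.
4. the coarse sieve is seated on the medium sieve and released (horizontal distance between sieve_coarse and sieve_medium below 0.005 m and z of sieve_coarse in the frame of sieve_medium between 0.025 and 0.031 m and angle between sieve_coarse's own z axis and vertical below 0.07 rad and contact force between the fingers and sieve_coarse below 0.1 N), for 0.2 s.
5. the lid is seated on the coarse sieve and released (horizontal distance between lid and sieve_coarse below 0.005 m and z of lid in the frame of sieve_coarse between 0.025 and 0.031 m and angle between lid's own z axis and vertical below 0.07 rad and contact force between the fingers and lid below 0.1 N), for 0.2 s.
At the end, for the whole second after the job is handed in: Receiver in the shaker head, then fine, medium, coarse sieve and lid: each within 5 mm of the axis of the part below, within 3 mm of its seated height (origin -10 mm from the head rim, then +36, +28, +28, +28 mm from the part below), level within 0.07 rad, released, at rest (all of step 1 and all of step 2 and all of step 3 and all of step 4 and all of step 5 and linear speed of each of receiver, sieve_fine, sieve_medium, sieve_coarse, lid below 0.02 m/s); the robot touches nothing.
It fails at once if the spare sieve is displaced by more than 30 mm (distance of sieve_spare from where it was at the start of the episode above 0.03 m).
It fails at once if the wash bottle is displaced by more than 30 mm (distance of wash_bottle from where it was at the start of the episode above 0.03 m).
It fails at once if the logbook is displaced by more than 30 mm (distance of logbook from where it was at the start of the episode above 0.03 m).
It fails at once if a part of the stack is dropped (moving faster than 0.7 m/s while touching nothing: a fall of some 25 mm) ((contact force between receiver and anything else below 0.01 N and linear speed of receiver above 0.7 m/s) or (contact force between sieve_fine and anything else below 0.01 N and linear speed of sieve_fine above 0.7 m/s) or (contact force between sieve_medium and anything else below 0.01 N and linear speed of sieve_medium above 0.7 m/s) or (contact force between sieve_coarse and anything else below 0.01 N and linear speed of sieve_coarse above 0.7 m/s) or (contact force between lid and anything else below 0.01 N and linear speed of lid above 0.7 m/s)).
It also fails if it takes over 102 s, if anything falls off the work surface, if the arm or the gripper's body presses on something with over 40 N, if the wrist force passes 120 N, or if a joint passes its speed limit or range.

## Robot

A 7-joint arm with a two-finger parallel gripper is mounted at the origin on the work surface. World frame = base frame: x ahead of the robot, y to its left, z up, the work surface at z = 0. Lengths are in m, angles in rad, forces in N, time in s.
With the tool pointing down it reaches from about 0.4 to 0.85 m from the base axis. Payload 6.9 kg.
Tool frame: the origin (TCP) lies midway between the tips of the shut fingers; the grasp point (between the pads) lies behind it (ctrl.pinch_z is the z of the grasp point in the tool frame, in m); z points along the fingers, y is the line along which they close (so a half turn about z gives the same grasp; the last joint's range is limited). The gripper opens to 85 mm and grips with 20 to 120 N. Pads are 22 mm wide; open, the fingers measure 114 mm over their backs; the gripper's body (76 mm by 85 mm) begins 54 mm behind the grasp point. The pads swing forward as they close: fully open they stand 13 mm farther back than shut.
Start: joints at [1.353, 0.507, -0.238, 1.5, 0.126, 1.149, -0.155], TCP at [0.199, -0.593, 0.208] pointing down, gripper open.
Joint ranges: [-3.08, 3.08], [-0.24, 2.05], [-1.43, 1.35], [0, 2.5], [-1.52, 4.66], [0.17, 1.96], [-2.89, 2.89]. Speed limits (rad/s): [2.39, 2.39, 3.14, 3.14, 3.14, 3.14, 3.14].

## Interface

Orientations are given as a unit quaternion [w, x, y, z].
In Python, from station import ctrl, get_state, vision, ticket, models gives the robot as it stands. Calls block until the motion is done:
- ctrl.movep(position, orientation): joint-space move of the TCP to a pose.
- ctrl.movel(position, frame=None, max_speed=0.15): straight line of the TCP; frame=None keeps the orientation; max_speed is the mean speed in m/s.
- ctrl.set_joints(angles): joint-space move.
- ctrl.ungrasp() and ctrl.close_gripper(force=None): open the fingers fully, or close them until they stop; force is the grip in N (None keeps the last).
- ctrl.pause(seconds).
- ctrl.ik(position, orientation): joint angles nearest the present ones, or None.
- get_state(): the state.
- vision.grab_frame(name): name is "scene" or "top"; returns (picture, depth): 384x512x3 uint8, blue, green, red; 384x512 float32, m along the optical axis (not along the pixel's ray), 0 where there is no reading.
- vision.camera_info(name): a dict with "mtx" (3x3 intrinsics, pixels), "R" (3x3) and "t" (3): a world point X has camera coordinates R X + t. Camera axes: x right, y down, z forward; pixel columns grow to the right and rows downward; lengths in m; the calibration is good to about 2 mm. A picture is of the moment at which its call begins. camera_info takes no time and is no camera call.
A pose or a line that the arm cannot do raises ctrl.Unreachable and nothing moves.
- ticket.close_job(): hands the job in; it is judged then, once.
Trained networks look in the newest picture that a camera, given by its name, has taken for a name from the list of things; names that differ only in an ending like _2 or _b are one class to them, and where a whole thing is asked for, a point or a joint stands for the part that bears it (a point fixed in the world has none). Each returns a list of dicts, best first, with "p" (0 to 1); they miss things now and then, are a little off and sometimes report something else, mostly with a low value. They report only what shows in the picture. A call takes as long as a camera call. They do not tell look-alikes from the thing itself.
- models.recognise(camera, target): "point" ([column, row] in pixels, amid what is visible of it).
- models.masks_of(camera, target): "mask" (384x512 bool, what is visible of it) and "point" ([column, row] in pixels, amid what is visible of it).
The state is a dict: "time": time; "qpos": joint angles; "qd": joint speeds; "tau": joint torques, N m; "tcp_pos": TCP position; "eef_rot": TCP orientation; "contact_force": force on the tool from outside, world axes, zero at the start; "wrist_torque": the same for the moment, N m; "width": finger opening in m; "gripper_force": force on a finger pad.
Only numpy, scipy, OpenCV 4.12 (cv2) and the standard library are available. Lean on these libraries where they do the work, as an engineer would, in place of code of your own. Each camera call takes 0.05 s, during which the arm holds its last target. There are 200 camera calls.

## Working session

There is one attempt and no reset: what is moved stays moved. The work goes in short steps, each a Python script; the robot and the scene stay as the last script left them, time stands still between calls to the robot, and variables do not carry over. Pictures are saved under pics/ and viewed, at most 14 in all, crops included, and the job is handed in when it is done.

```bash
ls; mkdir -p pics; python3 - <<'E'
from station import ctrl, get_state, vision
import cv2, numpy as np
for n in ("scene","top"):
    im,d=vision.grab_frame(n); cv2.imwrite(f"pics/{n}0.png",im); np.save(f"{n}0.npy",d)
    c=vision.camera_info(n); print(n,c["mtx"].round(1).tolist(),(-c["R"].T@c["t"]).round(3),c["R"].round(2).tolist())
s=get_state(); print(s["time"],s["tcp_pos"],s["eef_rot"],s["width"],ctrl.pinch_z)
E
```

```text
pics
scene [[484.7, 0.0, 258.3], [0.0, 484.7, 188.6], [0.0, 0.0, 1.0]] [ 1.425 -0.122  1.172] [[0.14, 0.99, 0.02], [0.76, -0.1, -0.64], [-0.63, 0.1, -0.77]]
top [[373.6, 0.0, 259.2], [0.0, 373.6, 185.3], [0.0, 0.0, 1.0]] [0.401 0.032 1.039] [[-0.02, -1.0, -0.02], [-0.99, 0.03, -0.15], [0.15, 0.02, -0.99]]
0.1 [ 0.19864194 -0.59209213  0.20701077] [-7.74493971e-04  9.86919262e-01  1.61213353e-01 -1.56685245e-04] 0.08528513182396971 -0.0187
```

View pics/scene0.png

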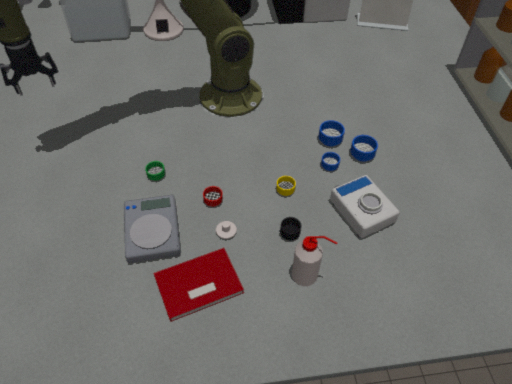

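View pics/top0.png

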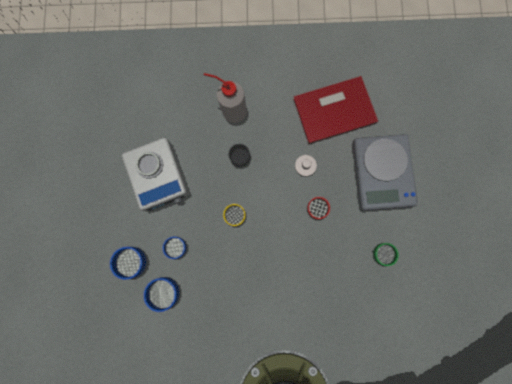

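The scene shows the shaker on the robot's left, at (370,203) in scene and (150,163) in top. In the top picture the parts are: receiver (239,155), smallest blue (175,247), green (385,254), yellow (234,215), lid (306,165) and spare red (318,208). The two larger blue sieves are at (128,262) and (161,293).

```bash
cat > h.py <<'E'
from station import ctrl, get_state, vision, ticket, models
import cv2, numpy as np
from scipy.optimize import least_squares
A=np.linspace(0,2*np.pi,48,endpoint=False)
def rings(*zr): return np.vstack([np.c_[r*np.cos(A),r*np.sin(A),0*A+z] for z,r in zr])
S=dict(receiver=rings((0,.022),(.01,.03),(.046,.03)),sieve=rings((0,.022),(.01,.03),(.038,.03)),
       lid=rings((0,.022),(.01,.03),(.016,.03),(.016,.012),(.042,.012)))
def shape(n): return S.get(n,S['sieve'])
def proj(c,P):
    q=(P@c["R"].T+c["t"])@c["mtx"].T; return q[:,:2]/q[:,2:]
def cen(p):
    h=cv2.convexHull(p.astype(np.float32)*16)/16; m=cv2.moments(h); return np.array([m['m10']/m['m00'],m['m01']/m['m00']]),m['m00']
def locate(cam,mask,P,z=0.):
    """xy of a part whose silhouette hull matches the mask's hull; also area ratio"""
    c=vision.camera_info(cam)
    ys,xs=np.nonzero(mask)
    p=np.vstack([np.c_[xs+a,ys+b] for a in(-.5,.5) for b in(-.5,.5)])
    m,ar=cen(p)
    f=lambda x:cen(proj(c,P+[x[0],x[1],z]))[0]-m
    # start: ray to plane
    r=c["R"].T@np.linalg.inv(c["mtx"])@np.r_[m,1]; o=-c["R"].T@c["t"]; x0=(o+r*(z+.02-o[2])/r[2])[:2]
    x=least_squares(f,x0,diff_step=1e-3).x
    return x,ar/cen(proj(c,P+[x[0],x[1],z]))[1]
E
python3 - <<'E'
from h import *
for cam in("top","scene"):
    vision.grab_frame(cam)
    for n in("receiver","sieve_fine","sieve_medium","sieve_coarse","lid","sieve_spare"):
        for r in models.masks_of(cam,n):
            if r["mask"].sum()<20: continue
            x,a=locate(cam,r["mask"],shape(n)); print(cam,n,round(r["p"],2),np.round(r["point"]),x.round(4),round(a,2))
    for r in models.masks_of(cam,"shaker_head"): print(cam,"shaker",r["p"],r["point"],r["mask"].sum())
    # head: depth points in a height slice near 0.086
d=np.load("top0.npy");c=vision.camera_info("top")
for cam in("top","scene"):
    d=np.load(cam+"0.npy");c=vision.camera_info(cam)
    v,u=np.mgrid[:384,:512]; X=((np.linalg.inv(c["mtx"])@np.stack([u,v,0*u+1]).reshape(3,-1))*d.ravel()).T-c["t"]; X=X@c["R"]
    X=X.reshape(384,512,3); np.save(cam+"X.npy",X)
    reg=np.zeros((384,512),bool)
    if cam=="top": reg[140:190,125:180]=1
    else: reg[185:220,350:392]=1
    k=reg&(X[...,2]>.079)&(X[...,2]<.1)&(d>0)
    p=X[k]; f=least_squares(lambda q:np.hypot(p[:,0]-q[0],p[:,1]-q[1])-.0288,p[:,:2].mean(0),loss='soft_l1',f_scale=.002).x
    print(cam,"head",f,k.sum(),p[:,2].mean(), np.hypot(p[:,0]-f[0],p[:,1]-f[1]).min(),np.hypot(p[:,0]-f[0],p[:,1]-f[1]).max())
im=cv2.imread("pics/top0.png")[120:220,110:260]
cv2.imwrite("pics/c1.png",cv2.resize(im,None,fx=5,fy=5,interpolation=cv2.INTER_CUBIC))
E
```

```text
top receiver 0.74 [238. 156.] [0.6431 0.1044] 1.06
top sieve_fine 0.91 [161. 294.] [0.2744 0.317 ] 1.96
top sieve_fine 0.84 [130. 260.] [0.3585 0.408 ] 2.15
top sieve_fine 0.77 [174. 248.] [0.3965 0.2833] 0.95
top sieve_medium 0.64 [384. 252.] [ 0.3648 -0.279 ] 1.05
top sieve_coarse 0.93 [234. 212.] [0.4786 0.1199] 0.95
top lid 0.66 [307. 168.] [ 0.6128 -0.08  ] 0.96
top sieve_spare 0.63 [320. 206.] [ 0.4923 -0.107 ] 1.01
top sieve_spare 0.45 [157. 175.] [0.595  0.3392] 7.96
top shaker 0.94 [154.9, 176.3] 3222
scene receiver 0.76 [292. 228.] [0.6408 0.1033] 1.01
scene receiver 0.74 [225. 230.] [ 0.6197 -0.081 ] 0.68
scene sieve_fine 0.76 [329. 131.] [0.2624 0.3163] 2.07
scene sieve_fine 0.69 [363. 143.] [0.3465 0.4078] 2.07
scene sieve_fine 0.51 [333. 162.] [0.3928 0.2826] 0.99
scene sieve_medium 0.53 [154. 171.] [ 0.3615 -0.2814] 1.07
scene lid 0.62 [226. 228.] [ 0.6117 -0.0814] 1.08
scene sieve_spare 0.85 [213. 193.] [ 0.4906 -0.1077] 0.88
scene sieve_spare 0.64 [198. 287.] [ 0.7836 -0.1732] 8.86
scene shaker 0.88 [361.8, 203.2] 2541
top head [0.61475221 0.34176323] 140 0.08495311572147433 0.02506152508759717 0.031950159735539815
scene head [0.61472341 0.34002631] 139 0.08430306498177478 0.023469881309991288 0.03422731113526566
```

View pics/c1.png

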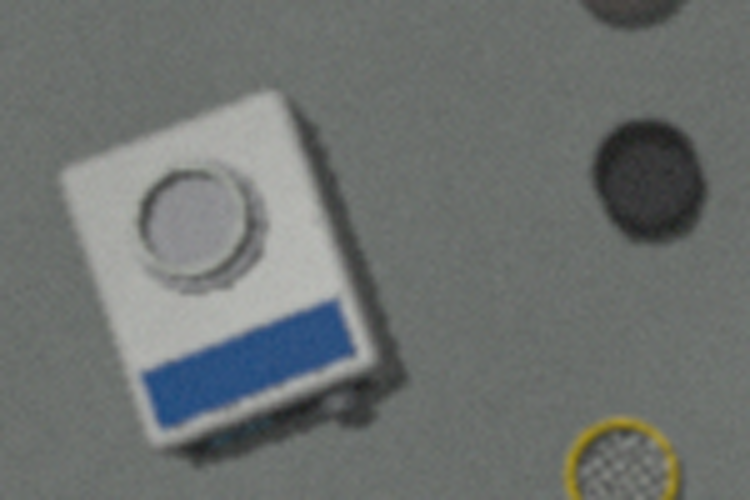

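```bash
cat >> h.py <<'E'
HEAD=np.array([.6147,.341])
def q(yaw): return [0,np.cos(yaw/2),np.sin(yaw/2),0]
def st(tag):
    s=get_state(); print(tag,"t%.2f"%s["time"],np.round(s["tcp_pos"],4),"w%.4f"%s["width"],"gf%.1f"%s["gripper_force"],"F",np.round(s["contact_force"],1)); return s
def pick(xy,tz,yaw,force=30,up=.10,recentre=False):
    ctrl.movep([*xy,tz+up],q(yaw)); st("above")
    ctrl.movel([*xy,tz],max_speed=.12)
    ctrl.close_gripper(force); st("grip")
E
python3 - <<'E'
from h import *
X=np.load("sceneX.npy"); 
k=(X[...,2]>.04)&(X[...,2]<.15)&(X[...,0]>.65)&(X[...,0]<.85)&(X[...,1]>0)&(X[...,1]<.2); p=X[k]; print("bottle pts",np.percentile(p,[2,50,98],axis=0).round(3))
for n,p in dict(rec=(.642,.104,.01),fine=(.3947,.283,.01),med=(.363,-.280,.01),coa=(.4786,.12,.01),lid=(.612,-.081,.01),head=(*HEAD,.2)).items():
    print(n,[ (y,np.round(j,2).tolist() if (j:=ctrl.ik(p,q(y))) is not None else None) for y in (0,.6,-.6)])
pick((.642,.104),.010,0.)
E
```

```text
bottle pts [[0.662 0.081 0.042]
 [0.805 0.106 0.112]
 [0.818 0.147 0.145]]
rec [(0, [-0.0, 0.76, -0.34, 1.65, 0.32, 0.79, -2.05]), (0.6, [0.05, 0.77, -0.43, 1.65, 0.41, 0.82, -1.53]), (-0.6, [-0.11, 0.74, -0.16, 1.65, 0.15, 0.76, -2.5])]
fine [(0, [-0.31, 0.61, -0.53, 2.09, 0.56, 0.58, -2.82]), (0.6, [-0.23, 0.64, -0.67, 2.09, 0.67, 0.63, -2.34]), (-0.6, [-0.91, 0.6, 0.36, 2.1, -0.41, 0.51, -2.42])]
med [(0, [0.72, 0.54, -0.16, 2.17, 0.2, 0.45, -1.17]), (0.6, [0.79, 0.55, -0.27, 2.17, 0.32, 0.46, -0.7]), (-0.6, [0.63, 0.54, -0.04, 2.17, 0.05, 0.43, -1.62])]
coa [(0, [-0.08, 0.59, -0.31, 2.08, 0.34, 0.53, -2.22]), (0.6, [0.02, 0.61, -0.48, 2.08, 0.5, 0.57, -1.78]), (-0.6, [-0.17, 0.58, -0.18, 2.08, 0.2, 0.5, -2.67])]
lid [(0, [0.23, 0.71, -0.23, 1.74, 0.23, 0.72, -1.69]), (0.6, [0.32, 0.72, -0.38, 1.74, 0.37, 0.75, -1.22]), (-0.6, [0.13, 0.7, -0.07, 1.75, 0.07, 0.7, -2.14])]
head [(0, [-0.12, 0.75, -0.88, 1.27, 0.57, 1.37, -2.54]), (0.6, [-0.11, 0.76, -0.92, 1.27, 0.59, 1.39, -1.96]), (-0.6, [-0.9, 0.74, 0.75, 1.28, -0.49, 1.31, -2.33])]
above t3.83 [0.6423 0.1027 0.11  ] w0.0854 gf0.0 F [-0.8 -0.1 -0.4]
grip t5.20 [0.6426 0.1041 0.0115] w0.0583 gf30.7 F [-1.  -0.8  6.3]
```

```bash
cat >> h.py <<'E'
def carry(xy,seat,off,yaw,travel,hover=.016):
    """seat: origin z when seated; off: tcp z above part origin"""
    s=get_state(); ctrl.movel([*s["tcp_pos"][:2],max(s["tcp_pos"][2]+.06,travel)],max_speed=.25)
    ctrl.movep([*xy,max(travel,seat+off+.05)],q(yaw)); ctrl.movel([*xy,seat+off+hover],max_speed=.15); return st("hover")
def lower(xy,seat,off,lim=12,start=.012,stop=-.002):
    f0=get_state()["contact_force"][2]
    for dz in np.arange(start,stop-1e-6,-.002):
        ctrl.movel([*xy,seat+off+dz],max_speed=.05); s=get_state()
        f=s["contact_force"]; print("%.3f %.4f"%(dz,s["tcp_pos"][2]-seat-off),f.round(1))
        if abs(f[2]-f0)>lim: break
    st("low")
E
python3 - <<'E'
from h import *
carry(HEAD,.076,.0115,0.,.14); lower(HEAD,.076,.0115)
for c in("scene",):
    im,_=vision.grab_frame(c); cv2.imwrite("pics/s1.png",cv2.resize(im[120:260,290:430],None,fx=4,fy=4))
E
```

```text
hover t7.20 [0.6154 0.3388 0.1032] w0.0584 gf32.4 F [ 0.8  0.1 -0.5]
0.012 0.0127 [ 0.2  0.5 -0.7]
0.010 0.0101 [-0.   0.7 -0. ]
0.008 0.0078 [ 0.1  0.8 -0.3]
0.006 0.0058 [-0.3  0.3 -0.4]
0.004 0.0038 [ 0.4 -1.   0.6]
0.002 0.0018 [-1.2  0.6 -0.9]
0.000 0.0001 [-0.1  0.7  1. ]
-0.002 -0.0000 [-3.  -2.4 10.9]
low t9.20 [0.6149 0.3413 0.0875] w0.0587 gf33.5 F [-3.  -2.4 10.9]
```

View pics/s1.png

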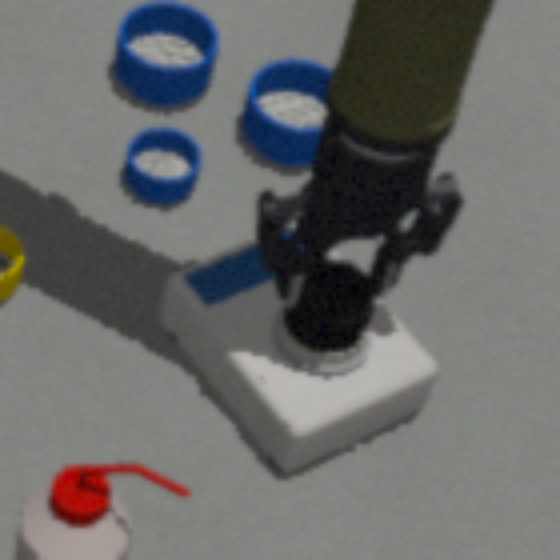

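The picture shows the receiver sitting in the shaker's ring at about (325,310) in the crop. It stopped within 0.1 mm of its seated height.

```bash
cat >> h.py <<'E'
def release(up=.07):
    ctrl.ungrasp(); ctrl.pause(.3); s=st("open")
    ctrl.movel([*s["tcp_pos"][:2],s["tcp_pos"][2]+up],max_speed=.2)
E
python3 - <<'E'
from h import *
release()
pick((.3947,.283),.008,.4,up=.08)
for c in("top","scene"):
    im,_=vision.grab_frame(c); cv2.imwrite(f"pics/{c}2.png",im)
    for r in models.masks_of(c,"receiver"):
        x,a=locate(c,r["mask"],S["receiver"][48:],.076); print(c,r["p"],r["point"],x,a)
E
```

```text
open t9.94 [0.6147 0.341  0.0854] w0.0853 gf0.0 F [ 0.1 -0.  -0.1]
above t11.38 [0.3961 0.2836 0.0881] w0.0853 gf0.0 F [ 0.3  1.2 -0.6]
grip t12.64 [0.3953 0.2833 0.0094] w0.0563 gf29.1 F [-3.1 -1.9 12.6]
top 0.66 [143.5, 158.4] [0.61689449 0.34061031] 1.1028123850005171
scene 0.91 [372.9, 194.3] [0.61316477 0.33936146] 1.0000029634346455
```

View pics/scene2.png

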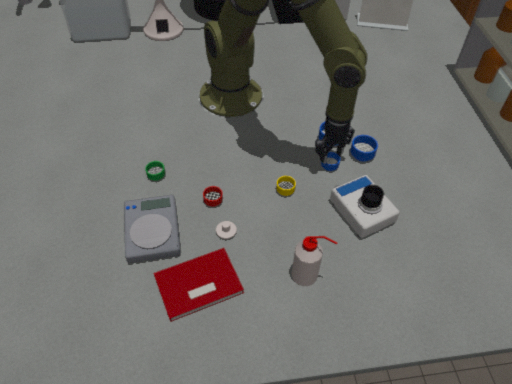

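The black receiver sits in the head at (372,195), and the gripper holds the small blue sieve at (330,160).

```bash
python3 - <<'E'
from h import *
off=get_state()["tcp_pos"][2]; print(off)
carry(HEAD,.112,off,.4,.17,hover=.03)
im,_=vision.grab_frame("scene"); cv2.imwrite("pics/s3.png",cv2.resize(im[100:240,300:440],None,fx=4,fy=4))
for r in models.masks_of("scene","sieve_fine"): print(r["p"],r["point"])
E
```

```text
0.009442898387417666
hover t14.83 [0.6133 0.3406 0.1513] w-0.0000 gf0.0 F [-0.1  0.7  0.7]
0.8 [364.6, 146.5]
0.72 [331.0, 158.0]
0.67 [331.7, 130.9]
```

View pics/s3.png

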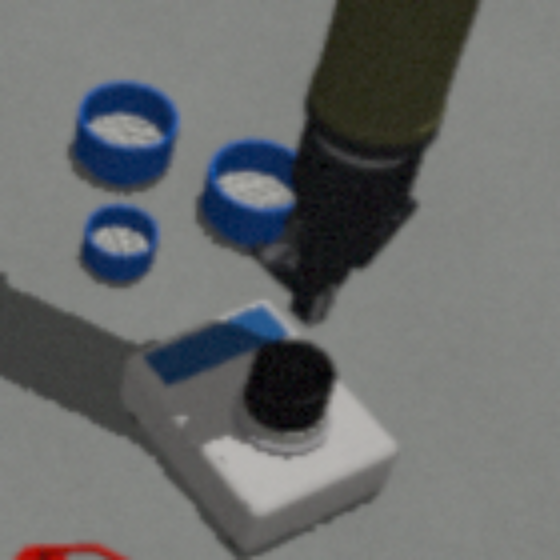

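The grip on the blue sieve slipped on lifting. The sieve still stands upright at crop (120,243), and the receiver is undisturbed at (290,385). I'll measure it again and grip lower.

```bash
python3 - <<'E'
from h import *
ctrl.ungrasp()
ctrl.movel([.60,.33,.22],max_speed=.25)
ctrl.movep([.45,.15,.25],q(.4))
P=[]
for cam in("top","scene"):
    im,_=vision.grab_frame(cam); cv2.imwrite(f"pics/{cam}4.png",im)
    for r in models.masks_of(cam,"sieve_fine"):
        x,a=locate(cam,r["mask"],S["sieve"]); print(cam,r["p"],r["point"],x,a)
        if a<1.4 and abs(x[0]-.39)<.04: P.append(x)
xy=np.mean(P,0); print(xy)
pick(xy,.002,.4,force=30,up=.08)
s=get_state(); ctrl.movel([*s["tcp_pos"][:2],.03],max_speed=.05); st("lift")
im,_=vision.grab_frame("scene"); cv2.imwrite("pics/s5.png",cv2.resize(im[80:220,270:410],None,fx=4,fy=4))
E
```

```text
top 0.94 [150.6, 298.7] [0.26245371 0.33890953] 0.7215910324299265
top 0.79 [122.1, 266.9] [0.34910472 0.42294767] 1.2436189584354076
scene 0.9 [332.6, 133.8] [0.26533389 0.31309129] 2.0247171391269987
scene 0.82 [331.9, 160.2] [0.38877901 0.28048862] 1.0336293164131687
scene 0.62 [366.0, 146.5] [0.34641206 0.40762692] 2.048832898660355
[0.38877901 0.28048862]
above t18.18 [0.3897 0.2804 0.0824] w0.0854 gf0.0 F [ 1.1 -0.3 -0. ]
grip t19.38 [0.3893 0.2807 0.003 ] w0.0571 gf30.3 F [-1.1 -1.9  7.5]
lift t20.09 [0.3893 0.2805 0.03  ] w0.0573 gf32.0 F [-0.3  0.5 -1. ]
```

View pics/s5.png

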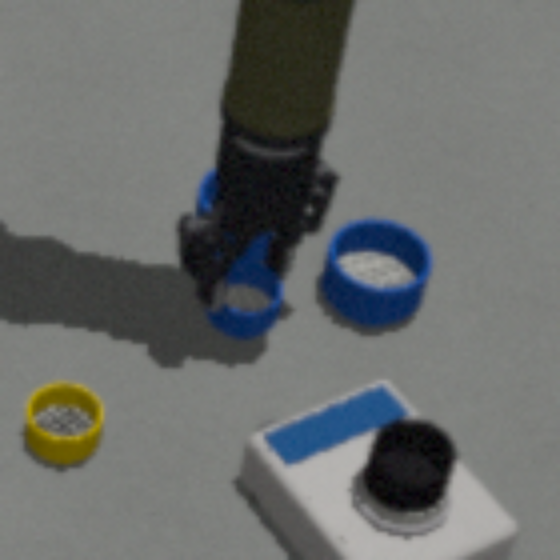

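The sieve is held upright at crop (245,295).

```bash
python3 - <<'E'
from h import *
ctrl.close_gripper(45); st("re")
s=get_state(); ctrl.movel([*s["tcp_pos"][:2],.08],max_speed=.12)
xy=HEAD-[.001,0]
s=carry(xy,.112,.003,.4,.18,hover=.02)
if s["width"]>.05: lower(xy,.112,.003,start=.014)
im,_=vision.grab_frame("scene"); cv2.imwrite("pics/s6.png",cv2.resize(im[100:240,300:440],None,fx=4,fy=4))
E
```

```text
re t20.36 [0.3891 0.2806 0.0297] w0.0565 gf49.9 F [ 0.7  0.  -0.7]
hover t22.85 [0.6131 0.3411 0.1357] w0.0566 gf50.0 F [-0.   0.6  0.3]
0.014 0.0145 [ 0.4  0.1 -0.3]
0.012 0.0121 [ 1.   1.  -0.8]
0.010 0.0098 [-0.   0.4 -1. ]
0.008 0.0078 [ 0.2  0.4 -0.4]
0.006 0.0058 [ 0.8 -0.1  0.5]
0.004 0.0038 [-0.8  0.   0.1]
0.002 0.0018 [-0.3  0.4  0. ]
0.000 0.0004 [0.3 0.  3.1]
-0.002 0.0003 [-2.3 -3.3 13. ]
low t25.12 [0.614  0.3413 0.1153] w0.0568 gf51.4 F [-2.3 -3.3 13. ]
```

View pics/s6.png

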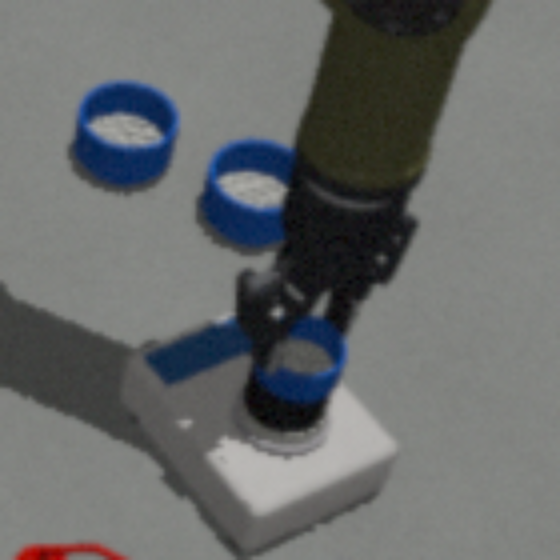

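The blue sieve is seated on the receiver at crop (300,360), 0.3 mm from its nominal height. Next, the green one.

```bash
cat >> h.py <<'E'
def job(xy,tz,yaw,seat,travel,tgt,wmin,force=45,ds=0):
    release(); pick(xy,tz,yaw,force=force,up=.09)
    s=get_state(); off=s["tcp_pos"][2]; p=s["tcp_pos"][:2]
    ctrl.movel([*p,.03],max_speed=.06); ctrl.movel([*p,.09],max_speed=.15)
    if get_state()["width"]<wmin: st("SLIP"); return
    s=carry(tgt,seat,off,yaw+ds,travel,hover=.02)
    if s["width"]<wmin: print("SLIP"); return
    lower(tgt,seat,off,start=.012)
E
python3 - <<'E'
from h import *
job((.3632,-.2802),.002,0.,.140,.21,HEAD-[.0005,0],.05)
im,_=vision.grab_frame("scene"); cv2.imwrite("pics/s7.png",cv2.resize(im[100:240,300:440],None,fx=4,fy=4))
E
```

```text
open t25.87 [0.6137 0.341  0.1129] w0.0852 gf0.0 F [-0.1  0.1 -1.3]
above t28.77 [ 0.3642 -0.2797  0.0922] w0.0855 gf0.0 F [ 0.1  0.5 -0.4]
grip t30.07 [ 0.3636 -0.2806  0.0034] w0.0579 gf44.7 F [-2.5  1.8 15.5]
hover t34.71 [0.6145 0.3404 0.1636] w0.0576 gf48.1 F [0.5 0.  0.4]
0.012 0.0122 [ 0.9  0.7 -0.6]
0.010 0.0101 [ 1.6  0.5 -0.4]
0.008 0.0078 [-0.  -0.2 -1. ]
0.006 0.0058 [-0.  -1.  -0.3]
0.004 0.0038 [-0.1 -0.1 -0.1]
0.002 0.0019 [-0.1  0.5 -0.8]
0.000 0.0004 [0.9 0.4 2.6]
-0.002 0.0002 [-2.2 -2.7 12.5]
low t36.77 [0.6145 0.3414 0.1435] w0.0575 gf49.4 F [-2.2 -2.7 12.5]
```

View pics/s7.png

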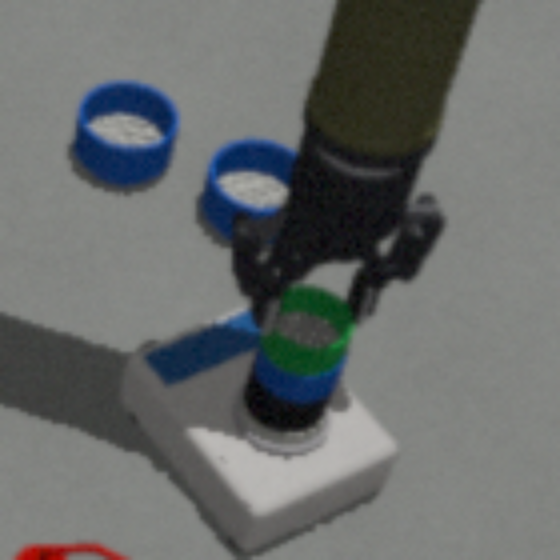

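The green sieve is seated on the blue at crop (310,330), 0.2 mm from nominal. Next, the yellow one.

```bash
python3 - <<'E'
from h import *
job((.4776,.1192),.002,0.,.168,.24,HEAD-[.0005,0],.05)
im,_=vision.grab_frame("scene"); cv2.imwrite("pics/s8.png",cv2.resize(im[90:230,300:440],None,fx=4,fy=4))
E
```

```text
open t37.52 [0.6142 0.341  0.1413] w0.0855 gf0.0 F [ 0.1  0.2 -0.4]
above t39.12 [0.4787 0.1203 0.0924] w0.0850 gf0.0 F [ 0.6  0.3 -0.1]
grip t40.42 [0.4782 0.1194 0.0034] w0.0576 gf45.0 F [-2.8 -2.  13.3]
hover t43.83 [0.6147 0.3397 0.1922] w0.0578 gf48.1 F [ 0.4  0.7 -0.4]
0.012 0.0122 [0.3 0.1 0.1]
0.010 0.0100 [ 0.6  0.5 -1.1]
0.008 0.0078 [ 0.5 -1.  -0.5]
0.006 0.0058 [ 0.8  0.5 -0.4]
0.004 0.0038 [-0.3  0.7 -1.3]
0.002 0.0018 [-0.3 -0.3 -0.8]
0.000 0.0003 [1.  0.2 1.1]
-0.002 0.0001 [-1.  -1.9 10.3]
low t45.89 [0.6145 0.3414 0.1716] w0.0574 gf49.4 F [-1.  -1.9 10.3]
```

View pics/s8.png

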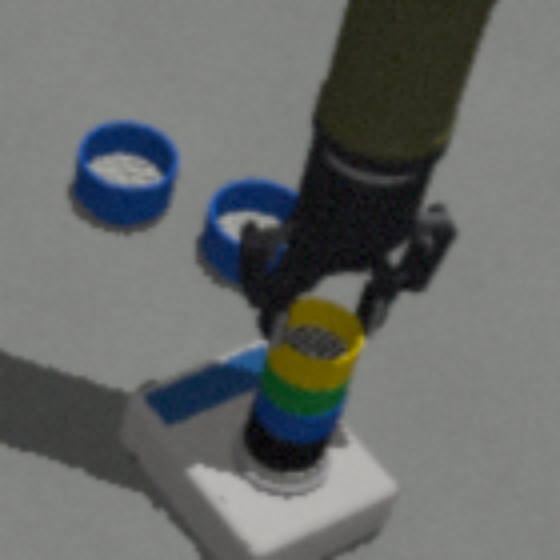

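The yellow sieve is seated at crop (315,345), 0.1 mm from nominal. Last, the lid.

```bash
python3 - <<'E'
from h import *
release(); ctrl.movep([.55,.1,.24],q(0))
pick((.6124,-.081),.017,0.,force=35,up=.09)
s=get_state(); off=s["tcp_pos"][2]; p=s["tcp_pos"][:2]
ctrl.movel([*p,.04],max_speed=.06); ctrl.movel([*p,.1],max_speed=.15); st("up")
xy=HEAD-[.0005,0]
if get_state()["width"]>.018:
    s=carry(xy,.196,off,0.,.28,hover=.02)
    if s["width"]>.018: lower(xy,.196,off,start=.012)
im,_=vision.grab_frame("scene"); cv2.imwrite("pics/s9.png",cv2.resize(im[80:220,300:440],None,fx=4,fy=4))
E
```

```text
open t46.64 [0.6142 0.341  0.1694] w0.0858 gf0.0 F [-0.3 -0.2 -0. ]
above t49.05 [ 0.613  -0.0782  0.1083] w0.0854 gf0.0 F [0.6 0.9 0.5]
grip t50.59 [ 0.6126 -0.0808  0.0173] w0.0199 gf34.2 F [-0.8 -0.1  3.2]
up t51.67 [ 0.6123 -0.0812  0.0995] w0.0001 gf0.0 F [ 0.5  0.  -0.7]
```

View pics/s9.png

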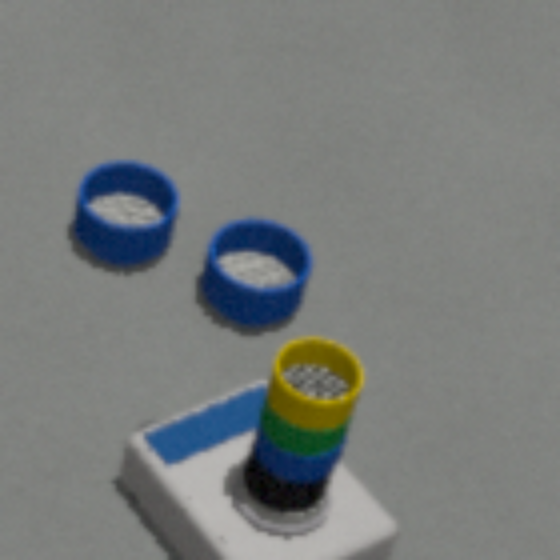

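The lid slipped out on lifting, and the stack (yellow, green, blue, black at crop (310,430)) is fine. I'll find the lid again and grip lower.

```bash
python3 - <<'E'
from h import *
ctrl.ungrasp()
ctrl.movel([.50,-.08,.2],max_speed=.25)
for cam in("top","scene"):
    im,_=vision.grab_frame(cam); cv2.imwrite(f"pics/{cam}10.png",im)
    for r in models.masks_of(cam,"lid"):
        x,a=locate(cam,r["mask"],S["lid"]); print(cam,r["p"],r["point"],x,a)
cv2.imwrite("pics/c10.png",cv2.resize(im[170:290,160:310],None,fx=4,fy=4))
E
```

```text
top 0.72 [163.5, 179.8] [0.59534194 0.33853816] 8.770141997721947
top 0.61 [303.6, 169.0] [ 0.61160612 -0.07088305] 0.7727299498499614
top 0.4 [230.8, 99.6] [0.82066106 0.1355788 ] 3.8145246848921817
scene 0.71 [228.9, 229.2] [ 0.60974583 -0.08101343] 0.8423569600365717
scene 0.56 [379.8, 175.0] [0.46544191 0.42381248] 1.8547789704290272
```

View pics/c10.png

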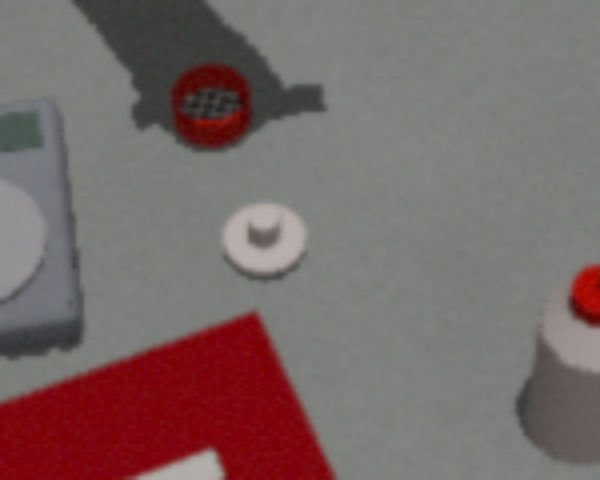

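The lid stands upright and essentially unmoved, its centre at scene pixel (226,230).

```bash
python3 - <<'E'
from h import *
im=cv2.imread("pics/scene10.png"); m=np.zeros((384,512),np.uint8); sub=im[212:248,210:244]
m[212:248,210:244]=(sub.min(2)>125)
print(m.sum()); x,a=locate("scene",m>0,S["lid"]); print(x,a)
xy=x+[.0008,.0003]
assert .8<a<1.25 and np.hypot(*(xy-[.612,-.081]))<.008
pick(xy,.0125,0.,force=60,up=.09)
p=get_state()["tcp_pos"][:2]; ctrl.movel([*p,.035],max_speed=.04); s=st("up")
E
```

```text
595
[ 0.61090616 -0.07951577] 4.050842241764707Traceback (most recent call last):
  File "<stdin>", line 6, in <module>
AssertionError
```

```bash
python3 - <<'E'
from h import *
im=cv2.imread("pics/scene10.png"); g=np.ascontiguousarray(im[212:245,212:242].min(2))
t,b=cv2.threshold(g,0,1,cv2.THRESH_OTSU); t=max(t,140); b=(g>t).astype(np.uint8)
n,l,s,c=cv2.connectedComponentsWithStats(b); i=1+s[1:,4].argmax()
m=np.zeros((384,512),bool); m[212:245,212:242]=l==i
x,a=locate("scene",m,S["lid"]); print(t,m.sum(),x,a)
xy=x+[.0008,.0003]
assert .8<a<1.25 and np.hypot(*(xy-[.612,-.081]))<.008
pick(xy,.0125,0.,force=60,up=.09)
p=get_state()["tcp_pos"][:2]; ctrl.movel([*p,.035],max_speed=.04); s=st("up")
E
```

```text
143.0 232 [ 0.60833201 -0.08150498] 0.9722742619856964
above t54.10 [ 0.6085 -0.0801  0.1026] w0.0848 gf0.0 F [ 0.1 -1.   0.7]
grip t55.63 [ 0.6093 -0.0811  0.0129] w0.0197 gf58.6 F [-0.   0.2  4.5]
up t56.35 [ 0.6093 -0.0812  0.035 ] w0.0203 gf58.7 F [ 0.8  0.6 -0.1]
```

```bash
python3 - <<'E'
from h import *
p=get_state()["tcp_pos"][:2]; ctrl.movel([*p,.10],max_speed=.08); ctrl.movel([*p,.28],max_speed=.12); s=st("up")
xy=HEAD-[.001,0]
if s["width"]>.018:
    s=carry(xy,.196,.0129,0.,.28,hover=.02)
    if s["width"]>.018: lower(xy,.196,.0129,start=.014)
im,_=vision.grab_frame("scene"); cv2.imwrite("pics/s11.png",cv2.resize(im[80:220,300:440],None,fx=4,fy=4))
E
```

```text
up t58.97 [ 0.609  -0.0813  0.2792] w0.0202 gf58.7 F [-0.2 -0.2 -1.1]
hover t61.42 [0.6143 0.3402 0.2293] w0.0204 gf58.8 F [0.7 0.5 0.1]
0.014 0.0145 [-0.8  0.6 -0.5]
0.012 0.0121 [-0.2  0.3 -0.7]
0.010 0.0098 [ 0.6  0.2 -0.7]
0.008 0.0078 [-0.1  0.  -0.5]
0.006 0.0058 [-0.6 -0.5 -1.6]
0.004 0.0038 [ 0.1  0.3 -0.3]
0.002 0.0018 [ 0.3 -0.2 -0.3]
0.000 0.0002 [-0.6  0.4  0.7]
-0.002 -0.0002 [-1.  -1.4 10. ]
low t63.68 [0.6139 0.3415 0.2087] w0.0200 gf59.9 F [-1.  -1.4 10. ]
```

View pics/s11.png

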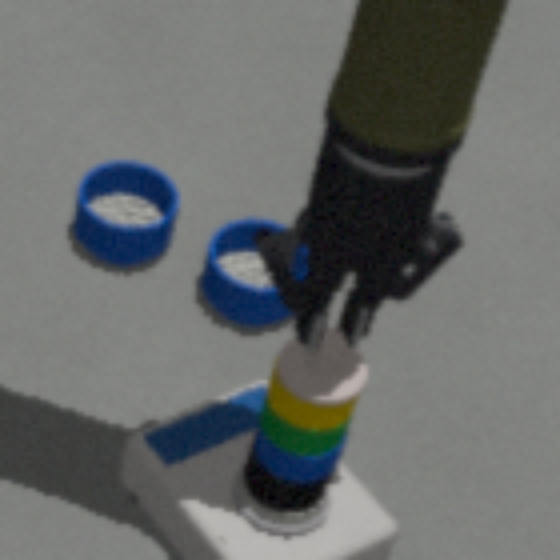

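The lid is seated on the yellow sieve at crop (325,375). I'll let go, back off and take a last look.

```bash
python3 - <<'E'
from h import *
release(.09); ctrl.movep([.45,.15,.3],q(0)); ctrl.pause(.3); st("clear")
im,_=vision.grab_frame("scene"); cv2.imwrite("pics/s12.png",cv2.resize(im[100:300,180:440],None,fx=3,fy=3))
E
```

```text
open t64.68 [0.6137 0.341  0.2069] w0.0854 gf0.0 F [ 0.3 -0.3  0.2]
clear t66.58 [0.4503 0.1508 0.2999] w0.0853 gf0.0 F [-0.4 -0.  -0.4]
```

View pics/s12.png

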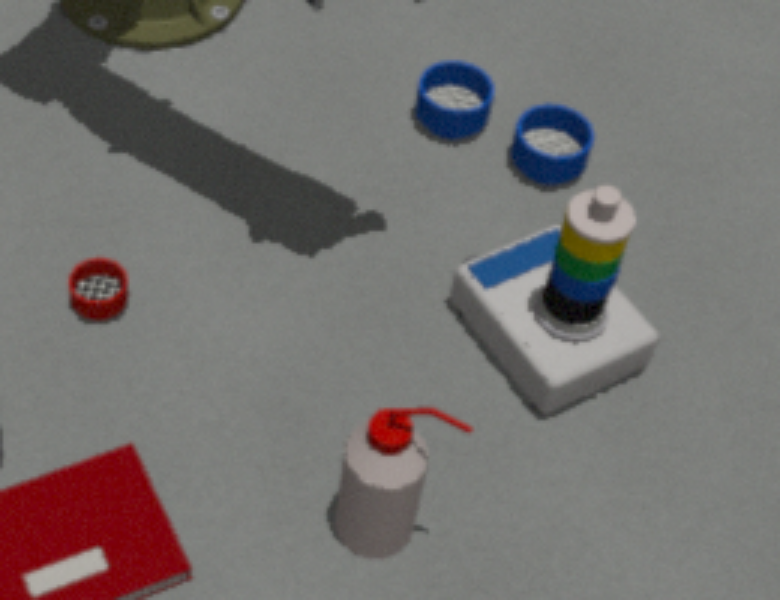

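The full stack stands level in the head at crop (590,255), and the spare sieve, bottle and logbook are where they started.

```bash
python3 -c "
from station import ticket
print(ticket.close_job())"
```

```text
the job is handed in; nothing more can be done
None
```

The sieve stack is built in the required order (receiver, blue, green, yellow, lid), all seated and released, and the job was handed in at about 67 s; the blue sieve and the lid each slipped once on lifting and were picked up again, and the judge's verdict was not shown.

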